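# Step a fibre selector on by four clicks and lock it

### The arm

A 6-joint arm with a two-finger parallel gripper is mounted at the origin on a cart in front of the work surface, level with it; the furniture and walls round the work are solid. World frame = base frame: x ahead of the robot, y to its left, z up, the work surface at z = 0. Lengths are in m, angles in degrees, forces in N, time in s.
With the tool pointing down it reaches from about 0.275 to 0.75 m from the base axis. Payload 10.2 kg.
Tool frame: the origin (TCP) lies between the finger pads; the fingertips stand 14 mm ahead of it and the grasp point (between the pads) lies 5 mm behind it (robot.tip_extent is the distance from the TCP to the fingertips, in m); z points along the fingers, y is the line along which they close (so a half turn about z gives the same grasp; the last joint's range is limited). The gripper opens to 85 mm and grips with 20 to 120 N. Pads are 22 mm wide; open, the fingers measure 114 mm over their backs; the gripper's body (76 mm by 85 mm) begins 54 mm behind the grasp point. The pads swing forward as they close: fully open they stand 13 mm farther back than shut.
Start: joints at [60.023, 17.928, 85.812, -0, 76.261, -12.8], TCP at [0.155, 0.502, 0.245] pointing down, gripper open.
Joint ranges: [-168.41, 168.41], [-55.51, 124.54], [10.69, 146.95], [-70.63, 250.63], [1, 178], [-165.06, 165.06]. Speed limits (degrees/s): [136.94, 136.94, 172.46, 180, 180, 180].

### API

Orientations are given as [roll, pitch, yaw] about the fixed x, y, z axes, in that order (R = Rz(yaw) Ry(pitch) Rx(roll)).
In Python, from plant import robot gives the robot as it stands.
- The arm moves only by the tool drive_effector, called after "Emit:" as name(argument=value, ...), one argument or row to a line, values as JSON. Schema: {"type":"object","properties":{"segments":{"type":"array","items":{"type":"number"},"minItems":5,"maxItems":60},"grip_force":{"type":"number"},"only":{"type":"string"},"quiet":{"type":"boolean"},"lines":{"type":"string"}},"required":["segments"],"additionalProperties":false}. segments is one flat list of numbers that holds 1 to 12 rows one after another, with no inner brackets; each row has 5 numbers: the opening from 0.0 (shut) to 1.0 (fully open), then dx, dy, dz in shares of the most that a row can go, 1 being 62.5 mm, then a turn about the tool's z in parts of the range, where 1.0 means 2 rad; each row shifts and turns the commanded pose from where the row before left it, along the tool's axes as they then stand; what a row does not reach is not made up. A row lasts 1/8 s, in which the tool goes at most 0.0625 m and 10.7 degrees, less where a joint would pass 70% of its speed; a pose out of reach is approached as far as the arm can. The fingers move at their own pace and stop on an object; grip_force is the grip in N (left out, the last holds). Time passes only in rows, so rows that do not move let the fingers close. The tool returns the time, the measured TCP pose, the force, the opening and the grip force at its end. only (a regular expression) keeps the lines of the reply that match it, lines (a string "A,B") keeps lines A to B, and quiet returns only ok. No shift or turn number may pass 1 either way. Input that does not fit is refused with a message, and nothing moves.
- robot.get_obs(): the state, without advancing time (a new reading comes with each control period).
- robot.camera(name): name is "side" or "top"; returns a dict with "img" (420x560x3 uint8, red, green, blue), "fx", "fy", "cx", "cy" (pixels), "k1" (the pictures are not rectified: a ray, as slopes to the right and down, at radius r is drawn at 1 + k1 r^2 times it, then the intrinsics apply), "pose" (4x4, takes a point from camera to world coordinates). Camera axes: x right, y down, z forward; pixel columns grow to the right and rows downward; lengths in m; the calibration is good to about 2 mm. A picture is of the moment at which its call begins. There is no depth.
- robot.job_done(): hands the job in; it is judged then, once.
The state is a dict: "time_s": time; "q": joint angles; "joint_vel": joint speeds; "effort": joint torques, N m; "tcp_pos": TCP position; "tool_rot": TCP orientation; "wrist_force": force on the tool from outside, world axes, zero at the start; "torque": the same for the moment, N m; "grip_width": opening from 0.0 (shut) to 1.0 (fully open); "grip_force": force on a finger pad.
Only numpy, scipy, OpenCV 4.12 (cv2) and the standard library are available. Lean on these libraries where they do the work, as an engineer would, in place of code of your own. Each camera call takes 0.05 s, during which the arm holds its last target. There are 200 camera calls.

### The job

Switch the manual fibre selector on the green mat four fibres further: push its black lever clockwise, seen from above, by exactly four clicks from where it now stands. Then push the upright tab of its lock slide fully in towards the dial, so that the setting is locked. Do it all by pushing with the fingertips, pinching neither the lever nor the tab, and leave the things round it where they lie.

Things in the scene. Friction and masses are not known exactly. Their poses are not given: they have to be found in the camera images.
- selector: manual fibre selector: grey instrument box 164 x 158 mm, fixed on the green mat; flat aluminium top panel 50 mm above its origin, ten blue couplers on the far face, one on the near face (sticking out 17 mm or less). Origin: centre of its underside, 3 mm above the bench. x points from near to far face, y to its left, z up. Ten short ticks on the panel mark the lever's positions
- dial_axis (a point): point on the panel where the dial's upright axis stands. The dial is a steel disc 83 mm in diameter with 18 upright pins (tops 14 mm above the panel), over it a round black hub, 32 mm in diameter, top 34 mm above the panel, with one black lever pointing outwards
- dial (a joint): angle of dial and lever, rad, growing clockwise seen from above. Ten resting positions 20 deg (0.349 rad, one click) apart: 0, 0.349 .. 3.142; stops 0.10 outside them. At 0 the lever points 250 deg anticlockwise from the box's +x. Starts at rest at one of the first four. Leaving a position takes 0.17 N m (3 N near the lever's end); past half a click it snaps on into the next and stays
- lever_end (a point): outer end of the lever on its centre line, 66 mm from the dial's axis, 23.5 mm above the panel. The lever is a straight bar 13 mm wide with upright flanks from 13.5 to 33.5 mm above the panel, running from the hub to this point. Beyond 42 mm from the axis there is only the panel under it
- click_roller (a point): centre of the small steel housing of the spring roller that makes the clicks, at panel height: behind the dial at the left, 45 to 73 mm from the axis, 21 mm wide, 17 mm high. Nothing to do there
- lock_slide (a joint): travel of the lock slide, m: 0 to 0.002 at the start (open), 0.013 fully in. It moves straight towards the dial's axis against 1.2 N of friction and stays where left. When in, its nose stands between two pins and holds the dial; if the dial stands between two positions it stops at about 0.007
- lock_tab (a point): centre of the lock slide's upright black tab, 22.5 mm above the panel: 9 mm thick along its travel, 24 mm wide, from 9.5 to 35.5 mm above the panel. Behind the dial at the right, 66.5 mm from the axis when open, 53.5 mm when in, on a steel guide 29 mm wide and 12 mm high that reaches to 78 mm from the axis. Push its outer face, turned away from the axis
- power_meter: black hand-held optical power meter in a brown rubber boot, 162 x 76 x 30 mm, lying left of the selector; origin: centre of its underside
- screwdriver: small screwdriver with a green handle, 134 mm long, lying just left of the selector; origin: centre of its underside
- loose_coupler: small green fibre coupler, 34 x 22 x 12 mm, lying loose left of the selector; origin: centre of its underside
- cleaner_pen: white and blue push cleaner pen, 128 mm long, lying left of the selector; origin: centre of its underside
- scrap_tin: round scrap tin with a black lid, 58 mm in diameter and 71 mm tall, behind the selector; origin: centre of its underside
- desk_lamp: desk lamp, fixed, nothing to do with it: its round black foot stands behind the mat at the left; its white shade hangs over the bench left of the work, x 0.30 to 0.48, y 0.00 to 0.18, from 0.32 to 0.49 m above the bench. The tall drawer cabinet at the left starts at x = 0.545, y = 0.23. Keep the arm clear of both, e.g. by passing above the shade. Origin: on the bench between shade and foot

How it is judged:
By the outcome, as a careful person would: the job done as asked, in the order asked, and still so for the second after the job is handed in, with the robot touching nothing.
It also fails if it takes over 58 s, if anything falls off the work surface, if the arm or the gripper's body presses on something with over 40 N, if the wrist force passes 120 N, or if a joint passes its speed limit or range.

## Working session

There is one attempt and no reset: what is moved stays moved. The work goes in short steps, Python scripts to look and compute and a tool call to move; the robot and the scene stay as the last step left them, time stands still between calls to the robot, and variables do not carry over. Pictures are saved under pics/ and viewed, at most 12 in all, crops included, and the job is handed in when it is done.

```bash
ls; mkdir -p pics; python3 - <<'E'
from plant import robot
import cv2
for n in("top","side"):
    c=robot.camera(n); cv2.imwrite(f"pics/{n}0.png",c["img"][:,:,::-1])
    print(n,c["fx"],c["fy"],c["cx"],c["cy"],c["k1"],c["pose"].round(4).tolist())
print(robot.get_obs()); print(robot.tip_extent)
E
```

```text
pics
plant.py
top 389.18916725135205 389.18916725135205 277.81634962980627 208.36246395042048 0.03446841391599895 [[-0.0669, -0.8055, 0.5888, 0.0737], [-0.9977, 0.0592, -0.0324, 0.0069], [-0.0088, -0.5896, -0.8076, 0.7775], [0.0, 0.0, 0.0, 1.0]]
side 482.7420682637274 482.7420682637274 280.5635797199724 212.76772698197775 -0.06344659268258547 [[0.9449, -0.1222, 0.3038, 0.2493], [-0.3266, -0.4151, 0.8491, -0.9593], [0.0224, -0.9015, -0.4322, 0.5719], [0.0, 0.0, 0.0, 1.0]]
{'time_s': 0.1, 'q': array([ 6.00231232e+01,  1.79537363e+01,  8.58482055e+01,  1.20973568e-03,
        7.62608780e+01, -1.27988322e+01]), 'joint_vel': array([-0.03211795, -0.11591763, -0.04456883, -0.04759421, -0.03132865,
        0.06638356]), 'effort': array([ 3.12720797e-03, -4.12897360e+01, -2.60141087e+01, -1.67155818e-04,
        3.03173569e-03, -1.93766300e-05]), 'tcp_pos': array([0.15494686, 0.50139877, 0.24482417]), 'tool_rot': array([-1.79939001e+02, -1.50620009e-02,  1.62821659e+02]), 'wrist_force': array([ 0.05829327, -0.20721787,  0.11575641]), 'torque': array([-0.06360594, -0.01577282, -0.02223676]), 'grip_force': 0.0, 'grip_width': 1.0021872925818833}
0.014
```

View pics/top0.png

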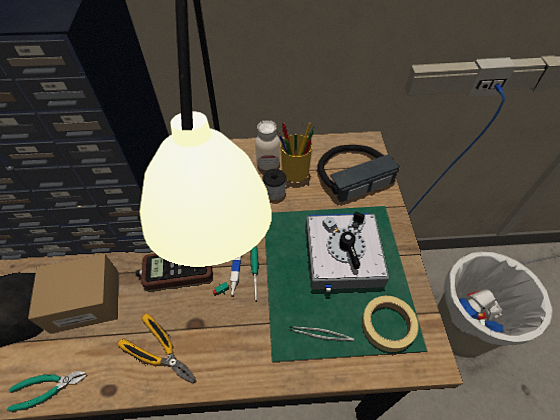

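View pics/side0.png

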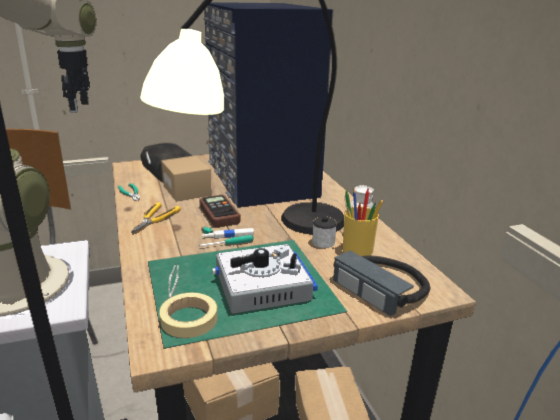

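The top view shows the selector at about (345,250), with its hub at (348,240) and its lever pointing near, to about (352,268). The side view shows it at about (263,275). I'll zoom in on both.

```bash
cat > h.py <<'E'
import numpy as np, cv2
from plant import robot
def und(c,uv):
    d=(np.atleast_2d(uv)-[c["cx"],c["cy"]])/[c["fx"],c["fy"]]; s=d.copy()
    for _ in range(20): s=d/(1+c["k1"]*(s**2).sum(1,keepdims=True))
    return s
def plane(c,uv,z):
    s=und(c,uv); P=c["pose"]; d=np.c_[s,np.ones(len(s))]@P[:3,:3].T
    return P[:3,3]+d*((z-P[2,3])/d[:,2])[:,None]
def proj(c,X):
    P=c["pose"]; p=(np.atleast_2d(X)-P[:3,3])@P[:3,:3]; s=p[:,:2]/p[:,2:]
    return s*(1+c["k1"]*(s**2).sum(1,keepdims=True))*[c["fx"],c["fy"]]+[c["cx"],c["cy"]]
def crop(c,x,y,w,h,k,name):
    cv2.imwrite(name,cv2.resize(c["img"][y:y+h,x:x+w,::-1],None,fx=k,fy=k,interpolation=cv2.INTER_CUBIC))
E
python3 - <<'E'
from h import *
c=robot.camera("top"); crop(c,295,200,100,100,6,"pics/topc.png")
s=robot.camera("side"); crop(s,205,235,130,90,6,"pics/sidec.png")
E
```

```text
(no output)
```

View pics/topc.png

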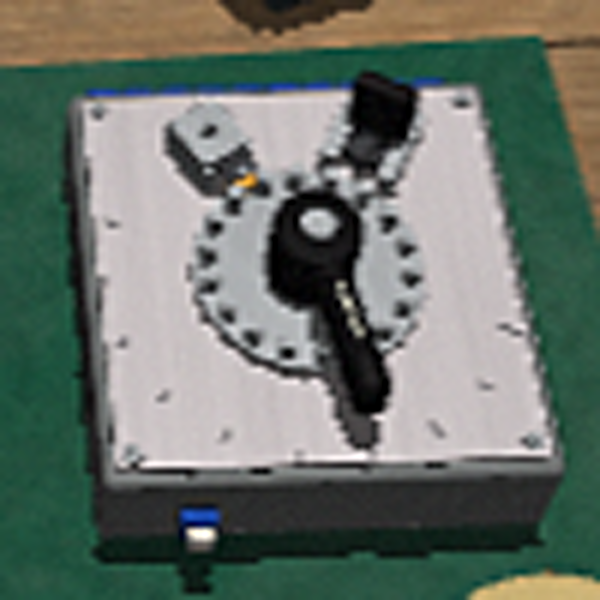

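View pics/sidec.png

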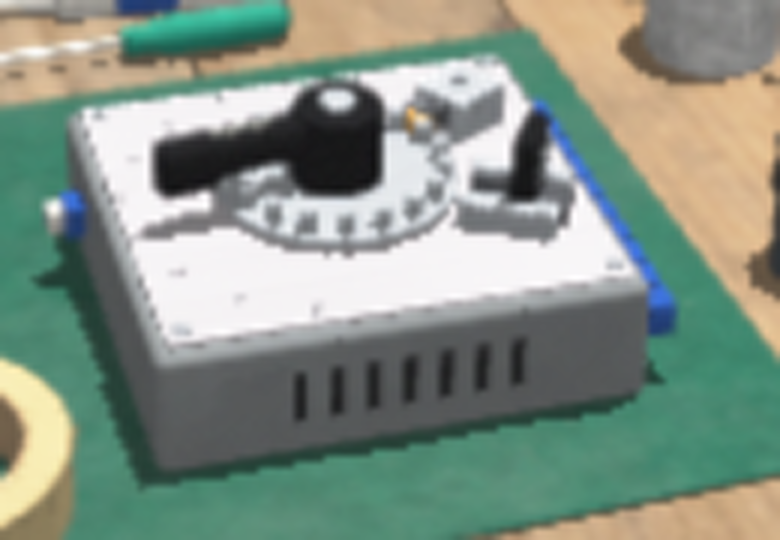

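In the top crop the panel corners are (78,95), (478,88), (557,465) and (110,472). The hub cap is at (320,222), the lever tip at (372,405), the lock tab's top at (385,85), and the ticks run round the lower half. In the side crop the cap is at (337,98), the lever end face at (180,165) and the tab at (528,150).

```bash
python3 - <<'E'
from h import *
c=robot.camera("top"); s=robot.camera("side")
T=lambda u:(np.array(u)+.5)/6-.5+[295,200]
S=lambda u:(np.array(u)+.5)/6-.5+[205,235]
pt=plane(c,T([[78,95],[478,88],[557,465],[110,472]]),.053)
ps=plane(s,S([[72,108],[497,62],[645,285],[162,358]]),.053)  # near-left? far-left, far-right, near-right
print("top FL FR NR NL\n",pt.round(4)); print("side NL FL FR NR\n",ps.round(4))
for n,P in(("top",pt),("side",ps[[1,2,3,0]])):
    ax=(P[0]+P[1]-P[2]-P[3])[:2]; print(n,"centre",P.mean(0).round(4),"yaw",np.degrees(np.arctan2(ax[1],ax[0])).round(2),[np.linalg.norm(P[i]-P[i-1]).round(4) for i in range(4)])
print("hub cap",plane(c,T([320,222]),.087),plane(s,S([337,98]),.087))
print("tip top ctr (z~.0865)",plane(c,T([374,395]),.0865),"tip side",plane(s,S([160,148]),.0865))
print("tab top",plane(c,T([385,85]),.0885),plane(s,S([540,115]),.0885))
tk=plane(c,T([[112,223],[122,343],[164,397],[226,435],[298,457],[437,429],[486,385],[510,328]]),.053)
print("ticks",tk.round(4).tolist())
E
```

```text
top FL FR NR NL
 [[ 0.5771 -0.0883  0.053 ]
 [ 0.5693 -0.2393  0.053 ]
 [ 0.4133 -0.2324  0.053 ]
 [ 0.4211 -0.0816  0.053 ]]
side NL FL FR NR
 [[ 0.4206 -0.0855  0.053 ]
 [ 0.5753 -0.0977  0.053 ]
 [ 0.5716 -0.2481  0.053 ]
 [ 0.4146 -0.2414  0.053 ]]
top centre [ 0.4952 -0.1604  0.053 ] yaw -2.49 [np.float64(0.1562), np.float64(0.1512), np.float64(0.1562), np.float64(0.1511)]
side centre [ 0.4955 -0.1682  0.053 ] yaw -3.46 [np.float64(0.1552), np.float64(0.1505), np.float64(0.1571), np.float64(0.156)]
hub cap [[ 0.49386581 -0.1613437   0.087     ]] [[ 0.49477336 -0.16162714  0.087     ]]
tip top ctr (z~.0865) [[ 0.42654593 -0.16751142  0.0865    ]] tip side [[ 0.43118928 -0.17493413  0.0865    ]]
tab top [[ 0.54875318 -0.19428203  0.0885    ]] [[ 0.5545724  -0.19403695  0.0885    ]]
ticks [[0.5195, -0.0942, 0.053], [0.47, -0.0918, 0.053], [0.4479, -0.1036, 0.053], [0.432, -0.1228, 0.053], [0.4222, -0.1459, 0.053], [0.4293, -0.1949, 0.053], [0.4448, -0.2152, 0.053], [0.4664, -0.2284, 0.053]]
```

Careful with the scale: shifts go in shares of 62.5 mm and turns go in shares of 2 rad. That gives: -0.045 m is -0.72, 10.4 degrees is 0.0908.

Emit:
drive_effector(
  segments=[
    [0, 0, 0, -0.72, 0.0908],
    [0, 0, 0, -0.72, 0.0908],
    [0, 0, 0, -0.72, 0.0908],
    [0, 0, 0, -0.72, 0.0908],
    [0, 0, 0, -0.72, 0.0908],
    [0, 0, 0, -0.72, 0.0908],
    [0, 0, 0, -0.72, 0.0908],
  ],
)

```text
refused: segments[0]: [0, 0, 0, -0.72, 0.0908] is not of type 'number' (schema: type "number"). Nothing was moved.
```

I used the wrong layout. The manual says one flat list, 5 numbers to a row, no inner brackets; once more.

Emit:
drive_effector(
  segments=[0, 0, 0, -0.72, 0.0908, 0, 0, 0, -0.72, 0.0908, 0, 0, 0, -0.72, 0.0908, 0, 0, 0, -0.72, 0.0908, 0, 0, 0, -0.72, 0.0908, 0, 0, 0, -0.72, 0.0908, 0, 0, 0, -0.72, 0.0908],
)

```text
time_s: 1.18
tcp_pos: [0.1548, 0.5011, 0.5619]
tool_rot: [180.0, -0.0, 89.7]
wrist_force: [0.0, 0.0, 1.3]
grip_width: -0.001
grip_force: 0.0
```

```bash
python3 - <<'E'
from h import *
# refine: top camera pins/hub and side; angles about hub
A=np.array([.4943,-.1615])
tk=np.array([[0.5195,-0.0942],[0.47,-0.0918],[0.4479,-0.1036],[0.432,-0.1228],[0.4222,-0.1459],[0.4293,-0.1949],[0.4448,-0.2152],[0.4664,-0.2284]])
d=tk-A; a=np.degrees(np.arctan2(d[:,1],d[:,0]))%360; print(a.round(1),np.hypot(*d.T).round(4))
nom=np.array([70,110,130,150,170,210,230,250]); print("yaw est",(a-nom).round(1),(a-nom).mean())
E
```

```text
[ 69.5 109.2 128.7 148.2 167.8 207.2 227.3 247.4] [0.0719 0.0738 0.0742 0.0733 0.0738 0.0731 0.073  0.0725]
yaw est [-0.5 -0.8 -1.3 -1.8 -2.2 -2.8 -2.7 -2.6] -1.8459594544086801
```

Converted, -0.05 m is -0.8, 0.037 m is 0.592.

Emit:
drive_effector(
  segments=[0, -0.8, -0.176, 0, 0, 0, -0.8, -0.176, 0, 0, 0, -0.8, -0.176, 0, 0, 0, -0.8, -0.176, 0, 0, 0, -0.432, 0.592, 0, 0, 0, -0.432, 0.592, 0, 0, 0, -0.432, 0.592, 0, 0],
)

```text
time_s: 2.05
tcp_pos: [0.2229, 0.2195, 0.5604]
tool_rot: [180.0, -0.0, 90.0]
wrist_force: [-0.4, 0.3, -0.2]
grip_width: 0.0
grip_force: 0.0
```

Converted, -0.044 m is -0.704, -0.043 m is -0.688.

Emit:
drive_effector(
  segments=[0, -0.64, 0.304, 0, 0, 0, -0.64, 0.304, 0, 0, 0, -0.64, 0.304, 0, 0, 0, -0.688, 0.112, 0, 0, 0, -0.688, 0.112, 0, 0, 0, -0.688, 0.112, 0, 0, 0, -0.704, 0.592, 0, 0, 0, -0.704, 0.592, 0, 0, 0, -0.704, 0.592, 0, 0, 0, -0.704, 0.592, 0, 0],
)

```text
time_s: 3.3
tcp_pos: [0.4492, -0.2058, 0.5603]
tool_rot: [180.0, 0.0, 90.0]
wrist_force: [0.0, 0.3, 0.7]
grip_width: 0.0
grip_force: 0.0
```

Converted, 0.055 m is 0.88, 0.045 m is 0.72, -7.5 degrees is -0.0654.

Emit:
drive_effector(
  segments=[0, 0, 0, 0.88, 0, 0, 0, 0, 0.88, 0, 0, 0, 0, 0.88, 0, 0, 0, 0, 0.88, 0, 0, 0, 0, 0.88, 0, 0, 0, 0, 0.88, 0, 0, 0, 0, 0.88, 0, 0, 0, 0, 0.72, 0, 0, 0, 0, 0.48, -0.0654, 0, 0, 0, 0.224, 0, 0, 0, 0, 0, 0],
)

```text
time_s: 4.68
tcp_pos: [0.4483, -0.2043, 0.0862]
tool_rot: [-180.0, -0.0, 97.4]
wrist_force: [-0.3, 0.2, 0.2]
grip_width: 0.003
grip_force: 0.0
```

```bash
python3 - <<'E'
from h import *
s=robot.camera("side"); crop(s,195,215,130,90,6,"pics/s2.png")
E
```

```text
(no output)
```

View pics/s2.png

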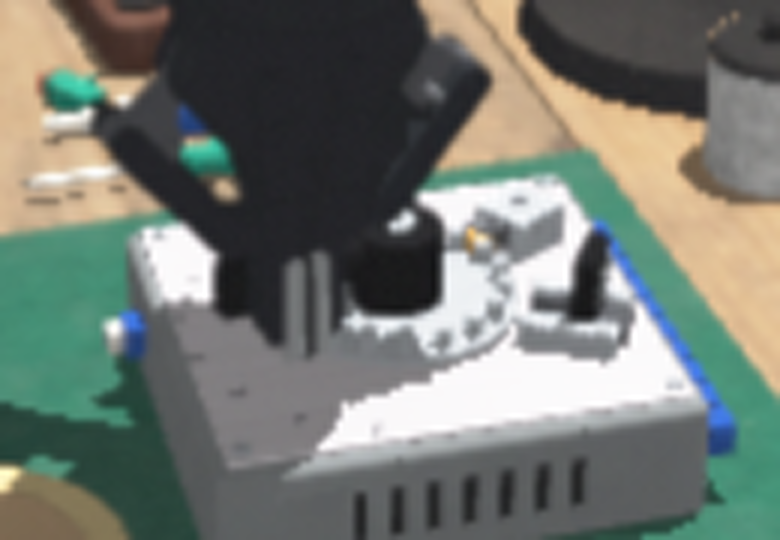

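The side crop shows the closed fingertips at about (300,345), right of the lever and clear of the pins and hub. Next I advance to contact.

Converted, 0.008 m is 0.128, 0.007 m is 0.112.

Emit:
drive_effector(
  segments=[0, 0.128, 0, 0, 0, 0, 0.112, 0, 0, 0, 0, 0, 0, 0, 0],
)

```text
time_s: 5.1
tcp_pos: [0.4465, -0.1889, 0.0867]
tool_rot: [180.0, 0.0, 97.6]
wrist_force: [-0.1, 0.5, -0.5]
grip_width: -0.001
grip_force: 0.0
```

Emit:
drive_effector(
  segments=[0, 0.024, 0, 0, 0, 0, 0, 0, 0, 0],
)

```text
time_s: 5.35
tcp_pos: [0.4462, -0.188, 0.0863]
tool_rot: [180.0, 0.0, 97.5]
wrist_force: [1.0, 0.9, -0.1]
grip_width: 0.002
grip_force: 0.0
```

Emit:
drive_effector(
  segments=[0, 0.024, 0, 0, 0, 0, 0, 0, 0, 0],
)

```text
time_s: 5.6
tcp_pos: [0.446, -0.1868, 0.0864]
tool_rot: [180.0, 0.0, 97.5]
wrist_force: [-2.1, -3.4, -0.1]
grip_width: 0.003
grip_force: 1.4
```

Emit:
drive_effector(
  segments=[0, 0.024, 0, 0, 0, 0, 0, 0, 0, 0],
)

```text
time_s: 5.85
tcp_pos: [0.4459, -0.1861, 0.0864]
tool_rot: [180.0, 0.1, 97.5]
wrist_force: [-1.3, -8.9, -2.8]
grip_width: -0.001
grip_force: 4.2
```

Converted, 0.0046 m is 0.0736, -0.0013 m is -0.0208, 5 degrees is 0.0436.

Emit:
drive_effector(
  segments=[0, 0.0736, -0.0208, 0, 0.0436],
)

```text
time_s: 5.98
tcp_pos: [0.4441, -0.1817, 0.0865]
tool_rot: [180.0, 0.1, 92.4]
wrist_force: [0.4, -0.9, 1.8]
grip_width: 0.001
grip_force: 0.7
```

Emit:
drive_effector(
  segments=[0, 0.0736, -0.0208, 0, 0.0436],
)

```text
time_s: 6.1
tcp_pos: [0.4425, -0.1762, 0.0864]
tool_rot: [180.0, 0.0, 87.3]
wrist_force: [0.3, -0.4, -0.5]
grip_width: -0.003
grip_force: 0.3
```

Emit:
drive_effector(
  segments=[0, 0.0736, -0.0208, 0, 0.0436, 0, 0, 0, 0, 0],
)

```text
time_s: 6.35
tcp_pos: [0.4412, -0.171, 0.0862]
tool_rot: [-180.0, -0.0, 82.6]
wrist_force: [-0.0, -0.4, -0.4]
grip_width: -0.004
grip_force: 0.0
```

```bash
python3 - <<'E'
from h import *
c=robot.camera("side"); crop(c,195,215,130,90,6,"pics/t3.png")
E
```

```text
(no output)
```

View pics/t3.png

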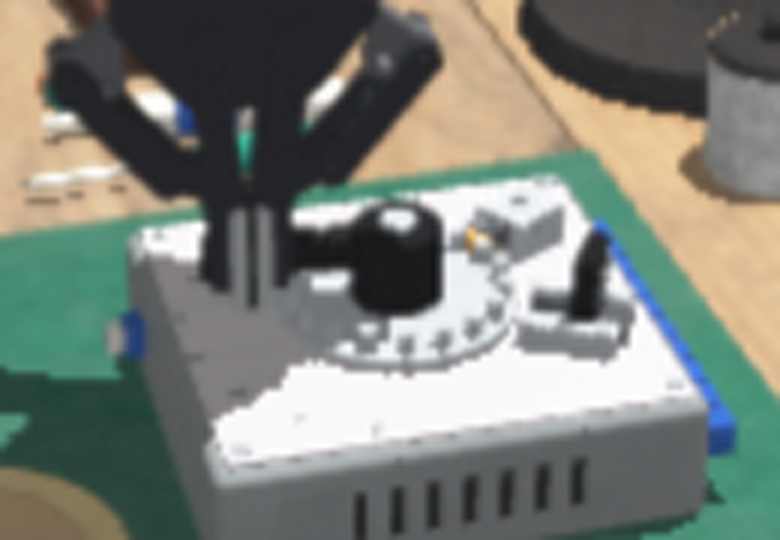

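The lever has turned with the fingers, now at about (325,245) and pointing nearer, and the force is gone: one click has snapped in. I continue click by click.

Converted, 0.0046 m is 0.0736, -0.0013 m is -0.0208, 5 degrees is 0.0436.

Emit:
drive_effector(
  segments=[0, 0.0736, -0.0208, 0, 0.0436, 0, 0.0736, -0.0208, 0, 0.0436, 0, 0.0736, -0.0208, 0, 0.0436, 0, 0.0736, -0.0208, 0, 0.0436, 0, 0, 0, 0, 0],
)

```text
time_s: 7.02
tcp_pos: [0.4411, -0.1523, 0.0863]
tool_rot: [-180.0, -0.0, 62.7]
wrist_force: [-0.7, -0.1, -0.6]
grip_width: -0.002
grip_force: 0.0
```

Emit:
drive_effector(
  segments=[0, 0.0736, -0.0208, 0, 0.0436, 0, 0.0736, -0.0208, 0, 0.0436, 0, 0.0736, -0.0208, 0, 0.0436, 0, 0.0736, -0.0208, 0, 0.0436, 0, 0, 0, 0, 0],
)

```text
time_s: 7.65
tcp_pos: [0.4474, -0.1344, 0.0863]
tool_rot: [180.0, -0.0, 42.7]
wrist_force: [0.3, 0.3, 0.3]
grip_width: -0.003
grip_force: 0.0
```

```bash
python3 - <<'E'
from h import *
o=robot.get_obs(); y=np.radians(o["tool_rot"][2]); d=np.array([.4945,-.162])-o["tcp_pos"][:2]
print(d@[np.cos(y),np.sin(y)], d@[np.sin(y),-np.cos(y)])
c=robot.camera("top"); crop(c,295,200,100,100,6,"pics/t4.png")
E
```

```text
0.01594040168681207 0.05221000949503601
```

View pics/t4.png

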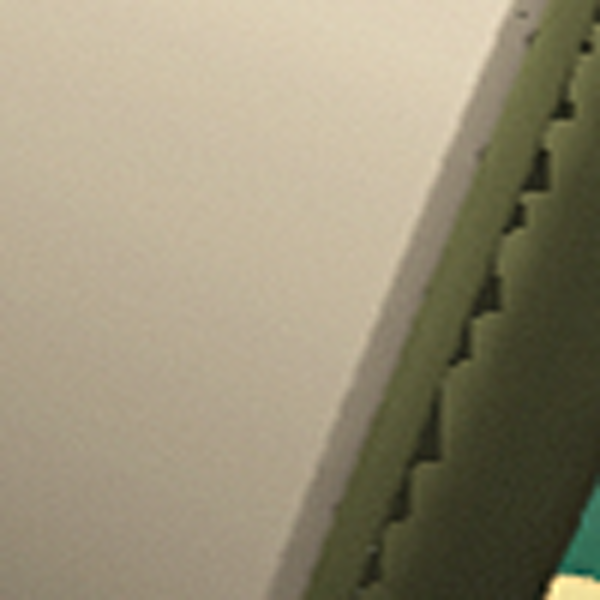

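The arm hides the panel from the top camera, so I'll check with the side camera after the last click.

Converted, 0.0046 m is 0.0736, -0.0013 m is -0.0208, 5 degrees is 0.0436.

Emit:
drive_effector(
  segments=[0, 0.0736, -0.0208, 0, 0.0436, 0, 0.0736, -0.0208, 0, 0.0436],
)

```text
time_s: 7.95
tcp_pos: [0.4522, -0.1271, 0.0862]
tool_rot: [-180.0, 0.1, 32.5]
wrist_force: [-2.6, -3.4, -1.0]
grip_width: -0.003
grip_force: 1.5
```

Emit:
drive_effector(
  segments=[0, 0.0736, -0.0208, 0, 0.0436, 0, 0, 0, 0, 0],
)

```text
time_s: 8.2
tcp_pos: [0.4559, -0.123, 0.0863]
tool_rot: [-180.0, -0.0, 27.7]
wrist_force: [-0.4, 0.8, -0.1]
grip_width: 0.0
grip_force: 0.0
```

Emit:
drive_effector(
  segments=[0, 0.0448, -0.0144, 0, 0.0262, 0, 0, 0, 0, 0],
)

```text
time_s: 8.45
tcp_pos: [0.4578, -0.1209, 0.0863]
tool_rot: [-180.0, 0.0, 24.7]
wrist_force: [-0.3, -0.2, -0.0]
grip_width: 0.0
grip_force: 0.0
```

```bash
python3 - <<'E'
from h import *
c=robot.camera("side"); crop(c,195,215,130,90,6,"pics/s5.png")
E
```

```text
(no output)
```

View pics/s5.png

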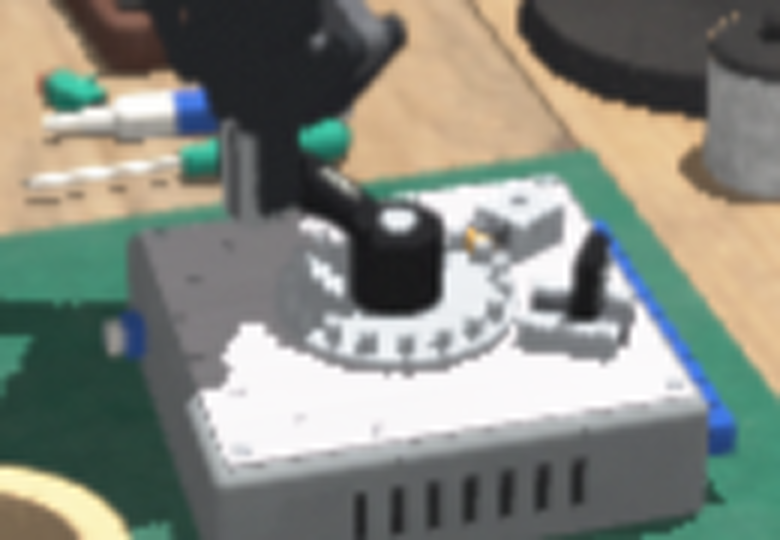

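The lever now points to the left and rear, at about (335,190), and the force peaked and then dropped, so the fourth click is in. I back off and verify.

Converted, -0.05 m is -0.8, -0.04 m is -0.64.

Emit:
drive_effector(
  segments=[0, -0.16, 0, 0, 0, 0, -0.16, 0, 0, 0, 0, -0.16, 0, -0.48, 0, 0, 0, 0, -0.8, 0, 0, -0.48, 0, -0.8, 0, 0, -0.48, 0.48, -0.64, 0, 0, 0, 0, 0, 0],
)

```text
time_s: 9.38
tcp_pos: [0.388, -0.1878, 0.2587]
tool_rot: [179.7, -0.1, 24.4]
wrist_force: [-0.1, 0.3, -0.5]
grip_width: 0.001
grip_force: 0.0
```

```bash
python3 - <<'E'
from h import *
c=robot.camera("side"); crop(c,215,215,120,90,6,"pics/s6.png")
def S(p): p=(p-[215,215]+.5)*6-.5; return p.round(0)
A=np.array([.4945,-.162,0])
for k in range(5,9):
    a=np.radians(250-20*k-2.3); print(k,S(proj(c,A+[.066*np.cos(a),.066*np.sin(a),.0865])))
print("hub",S(proj(c,A+[0,0,.087])))
E
```

```text
5 [[ 87. 194.]]
6 [[120. 164.]]
7 [[169. 141.]]
8 [[229. 128.]]
hub [[277. 219.]]
```

View pics/s6.png

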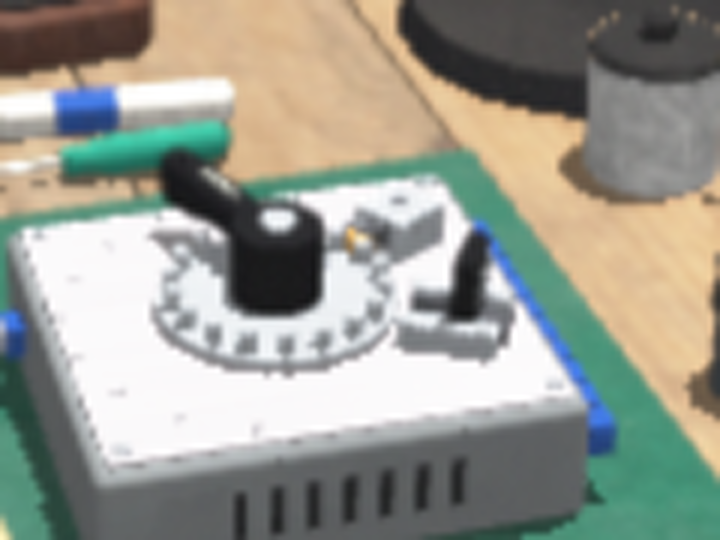

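The lever tip is at about (180,155). That matches position 7, predicted at (169,141); positions 6 and 8 would be at x 120 and 229. It started at 3, so that is exactly four clicks. The tab is still open at (470,270), and I go to its outer side.

Converted, 0.0437 m is 0.6992, -0.0189 m is -0.3024, 9 degrees is 0.0785.

Emit:
drive_effector(
  segments=[0, 0, 0, 0, 0.0785, 0, 0, 0, 0, 0.0785, 0, 0, 0, 0, 0.0785, 0, 0, 0, 0, 0.0785, 0, 0, 0, 0, 0.0785, 0, 0, 0, 0, 0.0785, 0, 0.6992, -0.3024, 0, 0, 0, 0.6992, -0.3024, 0, 0, 0, 0.6992, -0.3024, 0, 0, 0, 0.6992, -0.3024, 0, 0, 0, 0, 0, 0, 0],
)

```text
time_s: 10.8
tcp_pos: [0.5792, -0.2046, 0.2528]
tool_rot: [-180.0, 0.3, -29.3]
wrist_force: [-0.0, -0.2, -0.6]
grip_width: -0.0
grip_force: 0.0
```

Emit:
drive_effector(
  segments=[0, 0, 0, 0.8, 0, 0, 0, 0, 0.8, 0, 0, 0, 0, 0.48, 0, 0, 0, 0, 0, 0],
)

```text
time_s: 11.3
tcp_pos: [0.576, -0.2045, 0.1239]
tool_rot: [-180.0, 0.3, -29.5]
wrist_force: [-0.3, -0.0, 0.2]
grip_width: -0.001
grip_force: 0.0
```

```bash
python3 - <<'E'
from h import *
c=robot.camera("side"); crop(c,215,195,120,90,6,"pics/s7.png")
E
```

```text
(no output)
```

View pics/s7.png

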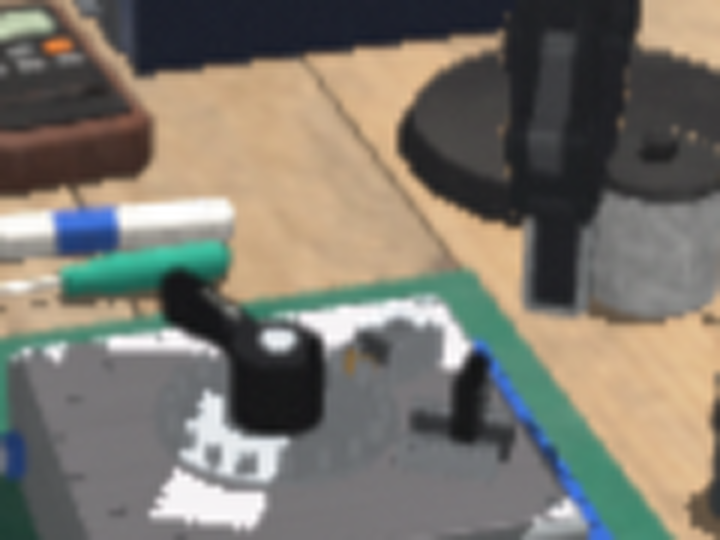

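The fingertips, at about (555,300), are above and outside the tab, which stands at (475,395). The way down is clear.

Converted, 0.02 m is 0.32, 0.019 m is 0.304.

Emit:
drive_effector(
  segments=[0, 0, 0.048, 0.32, 0, 0, 0, 0, 0.304, 0, 0, 0, 0, 0, 0],
)

```text
time_s: 11.72
tcp_pos: [0.5762, -0.2081, 0.0878]
tool_rot: [-180.0, 0.0, -29.5]
wrist_force: [-0.1, 0.5, 0.2]
grip_width: -0.002
grip_force: 0.0
```

Emit:
drive_effector(
  segments=[0, -0.064, 0, 0, 0, 0, -0.064, 0, 0, 0, 0, 0, 0, 0, 0],
)

```text
time_s: 12.1
tcp_pos: [0.5694, -0.2043, 0.088]
tool_rot: [180.0, -0.0, -29.5]
wrist_force: [-0.3, -0.5, 0.7]
grip_width: 0.001
grip_force: 0.0
```

Emit:
drive_effector(
  segments=[0, -0.032, 0, 0, 0, 0, -0.032, 0, 0, 0, 0, -0.032, 0, 0, 0],
)

```text
time_s: 12.48
tcp_pos: [0.5643, -0.2014, 0.0874]
tool_rot: [-180.0, -0.0, -29.5]
wrist_force: [0.7, -1.3, -0.6]
grip_width: -0.001
grip_force: 0.7
```

Emit:
drive_effector(
  segments=[0, -0.032, 0, 0, 0, 0, -0.032, 0, 0, 0, 0, -0.032, 0, 0, 0],
)

```text
time_s: 12.85
tcp_pos: [0.5589, -0.1983, 0.0873]
tool_rot: [-180.0, -0.0, -29.5]
wrist_force: [2.4, -0.0, 0.8]
grip_width: 0.001
grip_force: 0.7
```

Converted, -0.0015 m is -0.024.

Emit:
drive_effector(
  segments=[0, -0.024, 0, 0, 0, 0, -0.024, 0, 0, 0, 0, 0, 0, 0, 0],
)

```text
time_s: 13.22
tcp_pos: [0.5561, -0.1969, 0.0873]
tool_rot: [180.0, 0.0, -29.5]
wrist_force: [0.2, -0.8, -0.2]
grip_width: -0.001
grip_force: 0.2
```

Emit:
drive_effector(
  segments=[0, -0.016, 0, 0, 0, 0, 0, 0, 0, 0],
)

```text
time_s: 13.48
tcp_pos: [0.5554, -0.1965, 0.0873]
tool_rot: [180.0, 0.0, -29.5]
wrist_force: [0.7, 0.0, -0.1]
grip_width: -0.001
grip_force: 0.4
```

Emit:
drive_effector(
  segments=[0, -0.016, 0, 0, 0, 0, 0, 0, 0, 0],
)

```text
time_s: 13.72
tcp_pos: [0.5548, -0.1961, 0.0874]
tool_rot: [180.0, -0.0, -29.5]
wrist_force: [2.3, -0.3, -0.5]
grip_width: -0.005
grip_force: 1.3
```

Emit:
drive_effector(
  segments=[0, -0.016, 0, 0, 0, 0, 0, 0, 0, 0],
)

```text
time_s: 13.98
tcp_pos: [0.5545, -0.196, 0.0875]
tool_rot: [-180.0, -0.2, -29.5]
wrist_force: [6.3, -3.1, -3.5]
grip_width: 0.002
grip_force: 3.5
```

Converted, -0.001 m is -0.016.

Emit:
drive_effector(
  segments=[0, -0.016, 0, 0, 0, 0, 0, 0, 0, 0],
)

```text
time_s: 14.22
tcp_pos: [0.5543, -0.1959, 0.0876]
tool_rot: [-180.0, -0.3, -29.5]
wrist_force: [9.2, -3.9, -3.7]
grip_width: -0.001
grip_force: 5.5
```

Emit:
drive_effector(
  segments=[0, 0.096, 0, 0, 0, 0, 0.192, 0, 0, 0, 0, 0.16, 0, -0.32, 0, 0, 0, 0, -0.8, 0, 0, 0, 0, -0.8, 0, 0, 0, 0, -0.64, 0, 0, 0, 0, 0, 0],
)

```text
time_s: 15.1
tcp_pos: [0.5778, -0.2091, 0.2504]
tool_rot: [180.0, -0.3, -29.5]
wrist_force: [0.4, 0.3, -0.9]
grip_width: 0.001
grip_force: 0.0
```

```bash
python3 - <<'E'
from h import *
c=robot.camera("side"); crop(c,215,215,120,90,6,"pics/s8.png")
E
```

```text
(no output)
```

View pics/s8.png

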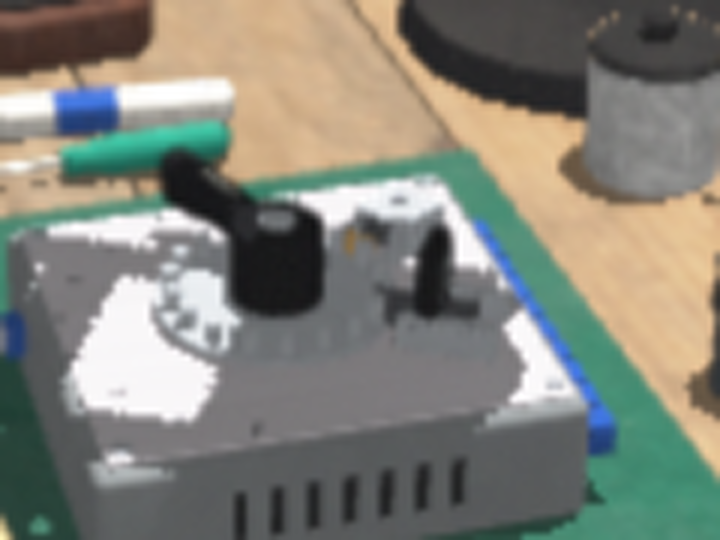

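The tab has moved in from (470,270) to (435,270), and the nose now reaches the dial. The lever tip is unchanged at (180,155) and the things round the selector lie where they were.

```bash
python3 -c "
from plant import robot
print(robot.job_done())"
```

```text
the job is handed in; nothing more can be done
None
```

The lever was pushed four clicks clockwise, from position 3 to position 7 counting from 0. The lock slide was then pushed fully in to its stop, and the job was handed in after about 15 s on the robot's clock, with the arm clear of everything.

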